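Weigh a copper pail on the hanging dial scale

ROBOT

A 7-joint arm with a two-finger parallel gripper is mounted at the origin on a cart in front of the work surface, level with it; the furniture and walls round the work are solid. World frame = base frame: x ahead of the robot, y to its left, z up, the work surface at z = 0. Lengths are in m, angles in rad, forces in N, time in s.
With the tool pointing down it reaches from about 0.375 to 0.925 m from the base axis. Payload 3.1 kg.
Tool frame: the origin (TCP) lies between the finger pads; the fingertips stand 19 mm ahead of it and the grasp point (between the pads) is the TCP; z points along the fingers, y is the line along which they close (so a half turn about z gives the same grasp; the last joint's range is limited). The gripper opens to 85 mm and grips with 20 to 120 N. Pads are 22 mm wide; open, the fingers measure 114 mm over their backs; the gripper's body (76 mm by 85 mm) begins 54 mm behind the grasp point. The pads swing forward as they close: fully open they stand 13 mm farther back than shut.
Start: joints at [-1.305, 0.383, 0.044, 1.598, -0.018, 1.161, -0.05], TCP at [0.231, 0.607, 0.25] pointing down, gripper open.
Joint ranges: [-2.61, 2.61], [-0.41, 2.15], [-1.48, 1.57], [0, 2.5], [-1.57, 4.71], [0.05, 1.97], [-2.85, 2.85]. Speed limits (rad/s): [2.79, 2.79, 3.14, 3.14, 3.14, 3.14, 3.14].

INTERFACE

Orientations are given as a unit quaternion [x, y, z, w].
In Python, from bench import move_ptp, movel, move_j, move_gripper, pause, inverse_kinematics, read_camera, camera_params, MotionError, sign_off, look_for, tip_of, read_time_s, read_qpos, read_joint_vel, read_effort, read_eef_pos, read_tcp_rot, read_ft_force, read_ft_torque, read_finger_gap, read_grasp_force gives the robot as it stands. Calls block until the motion is done:
- move_ptp(position, orientation): joint-space move of the TCP to a pose.
- movel(position, orientation=None, speed=0.15): straight line of the TCP; orientation=None keeps the orientation; speed is the mean speed in m/s.
- move_j(angles): joint-space move.
- move_gripper(opening, effort=None): finger opening in m; effort is the grip in N (None keeps the last); returns when the fingers have stopped.
- pause(seconds).
- inverse_kinematics(position, orientation): joint angles nearest the present ones, or None.
- read_camera(name): name is "scene" or "top" or "wrist"; returns the picture (480x640x3 uint8, red, green, blue); there is no depth.
- camera_params(name): a dict with "K" (3x3 intrinsics, pixels), "dist_coeffs" ([k1, k2, p1, p2, k3] as OpenCV has them; the pictures are not rectified), "camera_from_world" (4x4, takes a point from world to camera coordinates). Camera axes: x right, y down, z forward; pixel columns grow to the right and rows downward; lengths in m; the calibration is good to about 2 mm. A picture is of the moment at which its call begins: read the wrist's pose just before it. camera_params takes no time and is no camera call; for the wrist camera it gives the pose at the moment of the call.
A pose or a line that the arm cannot do raises MotionError and nothing moves.
- sign_off(): hands the job in; it is judged then, once.
Trained networks look in the newest picture that a camera, given by its name, has taken for a name from the list of things; names that differ only in an ending like _2 or _b are one class to them, and where a whole thing is asked for, a point or a joint stands for the part that bears it (a point fixed in the world has none). Each returns a list of dicts, best first, with "confidence" (0 to 1); they miss things now and then, are a little off and sometimes report something else, mostly with a low value. They report only what shows in the picture. A call takes as long as a camera call. They do not tell look-alikes from the thing itself.
- look_for(camera, name): "at" ([column, row] in pixels, amid what is visible of it).
- tip_of(camera, name): "at" ([column, row] in pixels: a listed point, or the origin of a listed thing).
Readings, each from a call of its own:
- read_time_s(): time.
- read_qpos(): joint angles.
- read_joint_vel(): joint speeds.
- read_effort(): joint torques, N m.
- read_eef_pos(): TCP position.
- read_tcp_rot(): TCP orientation.
- read_ft_force(): force on the tool from outside, world axes, zero at the start.
- read_ft_torque(): the same for the moment, N m.
- read_finger_gap(): finger opening in m.
- read_grasp_force(): force on a finger pad.
Only numpy, scipy, OpenCV 4.12 (cv2) and the standard library are available. Lean on these libraries where they do the work, as an engineer would, in place of code of your own. Each camera call takes 0.05 s, during which the arm holds its last target. There are 200 camera calls.

TASK

Weigh the copper pail: swing its folded bail up until it stands upright, with the pail still standing on the table, then hang the pail by the middle of its bail in the hook of the dial scale, in through the spring gate so that the gate snaps shut over it. Let the weight onto the scale gently, so that it is never driven to its end stop, do not drop the pail, and leave it hanging free and still; the other lots on the table stay where they are.

Things in the scene. Friction and masses are not known exactly. Their poses are not given: they have to be found in the camera images.
- pail: small open copper pail, loose, 0.3 to 0.5 kg with its bail; foot 92 mm wide, 130 over the rolled rim, 90 tall, tapering to the foot. Origin: centre of its underside, z up. Ears on its +y and -y sides, 82 mm above the underside, carry the swing bail, which starts folded out over the pail's -x side, turned roughly to the robot
- pail_bail (a joint): bail's angle about the ear axis (pail's y, 82 mm up): 0 = upright, 1.57 = folded level over the pail's -x side; range -1.65 to 1.65. Stiff ears (0.02 N m): it stays at any angle where it is left. Folded, its gap to the rim is about 10 mm, too narrow for a finger, but it overhangs open space and can be pushed up from outside and below
- bail_mid (a point): middle of the bail, centre of the bar, 86 mm from the ear axis; y along the bail's top, z from the ear axis out to here. The bail is an 8 mm steel bar bent to a square-shouldered arch 143 mm wide; its top is straight from 10 to 56 mm either side of the middle, 80 mm from the ear axis; only the middle 20 mm is kinked 6 mm farther out, as a hanging notch
- weighing_stand: grey fixed weighing stand, 0.52 m tall: base plate 220 x 165, 14 mm high, round post 110 mm behind the hook (+x), an arm 0.508 m up that reaches over the hook and carries a round green dial scale (120 mm wide, 36 thick, gland's lower edge at 0.346 m), its rod and hook hanging below. Origin: on the table under the hook; x from the hook's open side to the post
- hook_seat (a point): where the bar's centre rests in the hook, 0.223 m above the table when unloaded. Axes as the stand's: x points into the hook from its open side, y across it, as the bail's top must lie, z up. Hook of 8 mm round steel, bowl 28 mm wide inside, its back 19 mm behind the seat; the straight rod stands over the seat from 67 mm above it up to the dial
- hook_tip (a point): top of the hook's upturned tip, 22 mm in front of the seat (-x) and 21 mm above it; the bail must pass over this point to enter
- scale_hook (a joint): how far rod and hook are drawn down against the dial's spring, m: 0 = unloaded, 0.04 = end stop; about 260 N/m with a preload of about 0.2 N, so the hanging pail draws it 0.010 to 0.018
- hook_gate (a joint): brass spring gate closing the hook's mouth, a 4 mm bar hinged on the shank 59 mm above the seat, its end inside the tip: 0 = shut; it swings inwards (+x) up to 0.72 when a bar is pushed against it from the open side (about 1 N) and snaps shut once the bar lies in the bowl
- ink_bottle: bystander, loose: square pale ink bottle with a black stopper, 44 x 44 x 63 mm; origin at the centre of its underside
- stone_ball_1: bystander, loose: grey-white polished stone ball on a ground flat, 72 mm; origin at the centre of its underside
- mallet: bystander, loose: wooden joiner's mallet lying down, 100 x 321 x 60 mm; origin at the centre of its underside
- nail_tin: bystander, loose: round red tin, 67 mm wide, 48 tall; origin at the centre of its underside
- level_small: bystander, loose: narrow dark spirit level lying at the table's front, 24 x 232 x 34 mm; origin at the centre of its underside
- knob_box: bystander, loose: small card box with a blue lid, 57 x 92 x 41 mm; origin at the centre of its underside
Things that resemble listed ones, but are neither listed nor needed, are in the scene too. Of the things like the pail, leave any that is purple; of the rest the larger one is meant.

How it is judged:
By the outcome, as a careful person would: the job done as asked, in the order asked, and still so for the second after the job is handed in, with the robot touching nothing.
It also fails if it takes over 70 s, if anything falls off the work surface, if the arm or the gripper's body presses on something with over 40 N, if the wrist force passes 120 N, or if a joint passes its speed limit or range.

## Working session

There is one attempt and no reset: what is moved stays moved. The work goes in short steps, each a Python script; the robot and the scene stay as the last script left them, time stands still between calls to the robot, and variables do not carry over. Pictures are saved under pics/ and viewed, at most 13 in all, crops included, and the job is handed in when it is done.

```bash
mkdir -p pics; cat > h.py <<'E'
import numpy as np, cv2, json
from bench import *
def save(cam,f):
    im=read_camera(cam); cv2.imwrite('pics/'+f,im[:,:,::-1]); return im
def ray(cam,uv,P=None):
    P=P or camera_params(cam); K=np.array(P['K']);d=np.array(P['dist_coeffs']);T=np.array(P['camera_from_world'])
    n=cv2.undistortPoints(np.array([[uv]],float),K,d)[0,0]
    R=T[:3,:3];c=-R.T@T[:3,3];v=R.T@np.array([n[0],n[1],1.]);return c,v/np.linalg.norm(v)
def at_z(cam,uv,z):
    c,v=ray(cam,uv);return c+v*(z-c[2])/v[2]
def tri(rays):
    A=0;b=0
    for c,v in rays:
        M=np.eye(3)-np.outer(v,v);A=A+M;b=b+M@c
    return np.linalg.solve(A,b)
def proj(cam,p):
    P=camera_params(cam);T=np.array(P['camera_from_world'])
    return cv2.projectPoints(np.array([p],float),cv2.Rodrigues(T[:3,:3])[0],T[:3,3],np.array(P['K']),np.array(P['dist_coeffs']))[0][0,0]
E
python3 - <<'E'
from h import *
a=save('scene','s0.png');b=save('top','t0.png')
for c in('scene','top'):
    print(c,ray(c,[320,240]))
    for n in ('pail','bail_mid','weighing_stand','hook_seat','hook_tip'):
        print(n,[(np.round(d['at'],1).tolist(),round(d['confidence'],2)) for d in tip_of(c,n)])
print(read_time_s(),read_tcp_rot(),read_ft_force())
E
```

```text
scene (array([-0.2316028 , -0.55903085,  1.08657682]), array([ 0.58295751,  0.40106164, -0.70661878]))
pail [([377.4, 270.5], 0.78), ([361.0, 360.2], 0.77), ([216.2, 271.5], 0.67), ([275.9, 229.8], 0.19)]
bail_mid [([361.2, 267.0], 0.89), ([365.9, 331.1], 0.74), ([213.0, 229.4], 0.53)]
weighing_stand [([280.8, 230.8], 0.85)]
hook_seat [([273.0, 173.0], 0.67)]
hook_tip [([269.4, 167.6], 0.47)]
top (array([ 0.46934018, -0.03090961,  1.50536581]), array([ 0.02560851,  0.00181482, -0.9996704 ]))
pail [([251.4, 272.7], 0.98), ([389.3, 273.5], 0.96), ([358.2, 196.4], 0.83)]
bail_mid [([349.8, 218.8], 0.75), ([240.0, 277.4], 0.7), ([256.2, 204.6], 0.68)]
weighing_stand [([256.4, 205.9], 0.71)]
hook_seat [([244.3, 199.4], 0.54)]
hook_tip [([242.6, 202.5], 0.45)]
0.6 [ 1.80864603e-01  9.83508003e-01  5.44256110e-05 -8.54660798e-06] [ 0.19725734 -0.93960025  0.24749748]
```

View pics/s0.png

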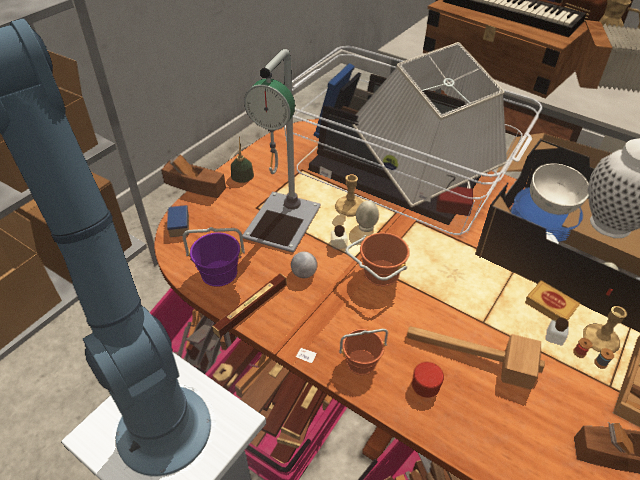

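View pics/t0.png

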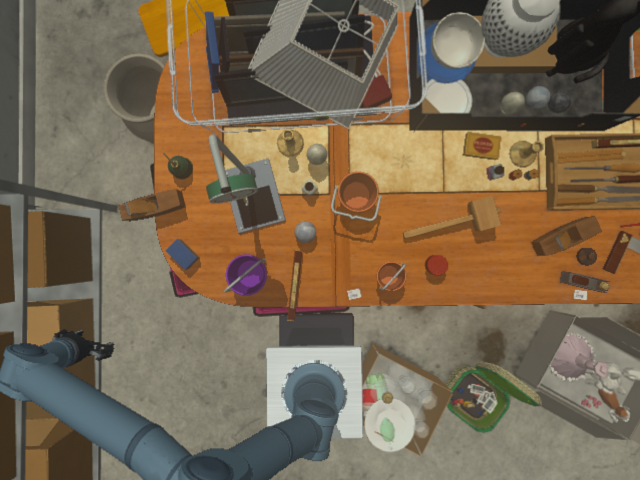

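```bash
python3 - <<'E'
from h import *
t=lambda a,b:np.round(tri([ray('scene',a),ray('top',b)]),3)
print('pail',t((377.4,270.5),(358.2,196.4)),at_z('top',(358.2,196.4),0),at_z('scene',(377.4,270.5),0))
print('bm',at_z('top',(349.8,218.8),.085),at_z('scene',(378,278),.085), at_z('scene',(361.2,267),.085))
print('stand',at_z('top',(256.4,205.9),0),at_z('scene',(280.8,230.8),0))
print('seat',t((273,173),(244.3,199.4)),'tip',t((269.4,167.6),(242.6,202.5)))
print('post',at_z('scene',(291,204),.014))
for n,p in dict(ball=(306,232),ink=(310,188),purple=(246,275),box=(182,254)).items(): print(n,at_z('top',p,.04))
a=cv2.imread('pics/t0.png')[120:270,190:390]; b=cv2.imread('pics/s0.png')[60:300,230:430]
cv2.imwrite('pics/c1.png',np.hstack([cv2.resize(a,(500,375),interpolation=cv2.INTER_CUBIC)[:, :],cv2.resize(b,(300,360),interpolation=cv2.INTER_CUBIC)[:375].copy() if 0 else cv2.copyMakeBorder(cv2.resize(b,(300,360)),0,15,0,0,0)]))
c=np.array(camera_params('wrist')['camera_from_world']);R=c[:3,:3];print('wristcam',-R.T@c[:3,3],R[2],read_eef_pos(),np.array(camera_params('wrist')['K']))
E
```

```text
pail [ 0.647 -0.152  0.021] [ 0.65347606 -0.15930581  0.        ] [ 0.65997595 -0.13857089  0.        ]
bm [ 0.57192351 -0.12414917  0.085     ] [ 0.56947328 -0.18555998  0.085     ] [ 0.57641899 -0.13172268  0.085     ]
stand [0.62645359 0.1856375  0.        ] [0.62867954 0.17359688 0.        ]
seat [0.625 0.189 0.209] tip [0.613 0.19  0.234]
post [0.72915842 0.21203259 0.014     ]
ball [0.53381767 0.01738792 0.04      ]
ink [0.67881135 0.00231839 0.04      ]
purple [0.39539748 0.21613691 0.04      ]
box [0.46712638 0.42657363 0.04      ]
wristcam [0.15670425 0.63624266 0.37376942] [ 0.29367567 -0.11017176 -0.94953503] [0.23124831 0.60750738 0.2503144 ] [[430.38657975   0.         316.88037773]
 [  0.         430.38657975 237.74014372]
 [  0.           0.           1.        ]]
```

View pics/c1.png

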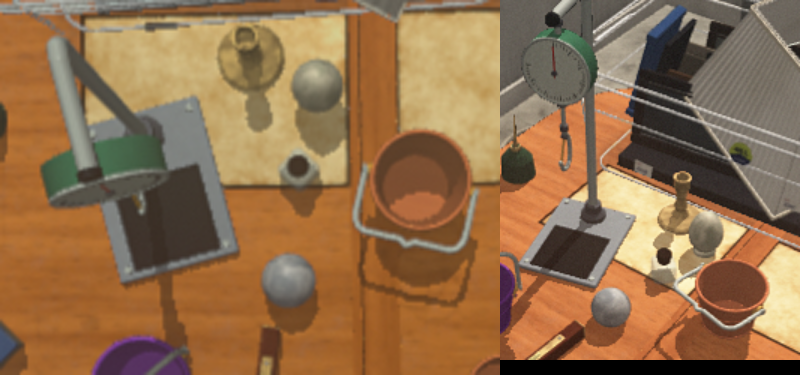

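```bash
cat >> h.py <<'E'
from scipy.spatial.transform import Rotation as Rn
def ori(yaw,al,s=1):
    z=np.array([np.cos(yaw)*np.cos(al),np.sin(yaw)*np.cos(al),-np.sin(al)])
    h=np.array([-np.sin(yaw),np.cos(yaw),0]); y=s*np.cross(z,h); x=np.cross(y,z)
    return Rn.from_matrix(np.c_[x,y,z]).as_quat()
E
python3 - <<'E'
from h import *
cp=lambda u,v:(190+u*.4,120+v*.4)
A=lambda u,v,z:np.round(at_z('top',cp(u,v),z),4)
print('rimc',A(421,180,.09),'bm',A(408,243,.082),'bl',A(357,225,.082),'br',A(467,247,.082))
print('plate',A(195,98,.014),A(238,247,.014),A(127,283,.014))
# IK feasibility
p=np.array([.65,-.155,0]);
for s in(1,-1):
  for al in(.35,.5,.65):
    r=[]
    for q,yaw in(((.57,-.12,.06),-.2),((.65,-.155,.162),-.2),((.65,-.155,.3),-.2),((.58,.19,.26),.2),((.63,.2,.2),.2),((.45,-.1,.1),-.2),((.5,.17,.27),.2)):
        j=inverse_kinematics(np.array(q),ori(yaw,al,s)); r.append(None if j is None else np.round(j,1).tolist())
    print(s,al,r)
E
```

```text
rimc [ 0.6565 -0.1525  0.09  ] bm [ 0.5771 -0.1353  0.082 ] bl [ 0.6011 -0.0706  0.082 ] br [ 0.5709 -0.2103  0.082 ]
plate [0.7821 0.143  0.014 ] [0.5802 0.0874 0.014 ] [0.534  0.2368 0.014 ]
1 0.35 [[-0.4, 0.8, 0.5, 2.5, 3.0, 1.3, 2.8], [1.3, 1.0, -1.3, 2.3, 2.8, 1.0, -2.1], [1.3, 0.3, -1.2, 2.3, 2.8, 0.5, -2.6], [0.6, 0.3, -1.2, 2.4, 2.5, 0.8, -2.5], [0.6, 0.8, -1.2, 2.3, 2.6, 1.1, -2.2], None, None]
1 0.5 [[1.4, 1.4, -1.3, 2.4, 2.8, 1.1, -1.7], [1.3, 0.8, -1.2, 2.3, 2.6, 0.8, -2.0], [-1.4, -0.3, 1.5, 2.3, 2.3, 0.4, -2.1], [-1.2, 0.0, 0.7, 2.4, 2.5, 0.4, -2.7], [0.6, 0.6, -1.2, 2.3, 2.4, 0.8, -2.1], None, None]
1 0.65 [[1.3, 1.1, -1.3, 2.4, 2.6, 1.0, -1.9], [1.1, 0.5, -1.0, 2.2, 2.4, 0.5, -2.1], [0.8, 0.1, -0.6, 2.2, 1.6, 0.1, -1.6], [0.1, 0.0, -0.6, 2.3, 1.9, 0.3, -2.1], [0.6, 0.5, -1.2, 2.2, 2.1, 0.6, -1.9], None, [-0.4, -0.2, -0.2, 2.5, 1.6, 0.3, -1.9]]
-1 0.35 [[0.1, 0.7, -0.0, 2.5, 3.0, 1.3, 0.0], [0.4, 0.5, -0.3, 2.3, 3.0, 0.9, 0.2], [1.3, 0.3, -1.2, 2.3, 2.8, 0.5, 0.6], [-0.9, 0.1, 0.4, 2.5, 2.7, 0.7, 0.2], [-0.8, 0.4, 0.4, 2.4, 2.8, 0.8, 0.0], None, None]
-1 0.5 [[0.2, 0.6, -0.1, 2.5, 3.0, 1.0, 0.1], [0.2, 0.4, -0.1, 2.3, 3.0, 0.6, 0.1], [-1.4, -0.2, 1.6, 2.3, 2.5, 0.3, 0.7], [-1.0, 0.0, 0.5, 2.4, 2.4, 0.4, 0.5], [-0.8, 0.3, 0.3, 2.3, 2.7, 0.5, 0.1], None, None]
-1 0.65 [[0.1, 0.5, -0.0, 2.4, 3.0, 0.7, 0.1], [0.2, 0.3, -0.0, 2.3, 3.0, 0.3, 0.1], [-1.4, -0.1, 1.5, 2.2, 1.6, 0.1, 1.6], [-0.9, -0.0, 0.4, 2.3, 1.9, 0.3, 1.0], [-0.7, 0.2, 0.3, 2.3, 2.5, 0.3, 0.4], None, [-0.8, -0.2, 0.2, 2.5, 1.6, 0.3, 1.3]]
```

```bash
python3 - <<'E'
from h import *
print('small',at_z('top',(391,277),.06))
for q in ([-1.305,-.2,0,2.4,0,.1,0],[-1.305,-.2,0,2.4,3.08,.1,0]):
    move_j(q); print(read_time_s(),read_eef_pos(),Rn.from_quat(read_tcp_rot()).as_matrix()[:,2],Rn.from_quat(read_tcp_rot()).as_matrix()[:,1],read_ft_force())
E
```

```text
small [ 0.38398021 -0.25527115  0.06      ]
1.5917 [0.18171118 0.51041286 0.28251938] [ 0.19627118  0.72094485 -0.6646173 ] [0.17462657 0.64126571 0.74718394] [-0.46233682  0.75267112  0.19145466]
4.1917 [0.19197538 0.5434582  0.33002421] [ 0.2327165   0.83108042 -0.50512213] [-0.19176477 -0.46997317 -0.86159822] [ 0.95092459  0.0721205  -1.38874973]
```

```bash
cat >> h.py <<'E'
def dets(cam,names,minc=.15):
    for n in names:
        print(cam,n,[(np.round(d['at'],1).tolist(),round(d['confidence'],2)) for d in tip_of(cam,n) if d['confidence']>minc])
E
python3 - <<'E'
from h import *
import pickle
out={}
for i,q in enumerate(([-.45,-.35,0,2.4,3.08,.15,0],[-.05,-.35,0,2.4,3.08,.15,0],[.25,-.35,0,2.4,3.08,.15,0],)):
    move_j(q); P=camera_params('wrist'); out[i]=P; save('wrist',f'w{i}.png'); print(i,read_time_s(),read_eef_pos())
    dets('wrist',('hook_seat','hook_tip','weighing_stand') if i<2 else ('pail','bail_mid'))
    if i==1: dets('wrist',('pail','bail_mid'))
pickle.dump(out,open('P.pkl','wb'))
a=[cv2.imread(f'pics/w{i}.png') for i in range(3)]
cv2.imwrite('pics/w.png',np.vstack([np.hstack([cv2.resize(x,(400,300)) for x in a[:2]]),np.hstack([cv2.resize(a[2],(400,300)),np.zeros((300,400,3),np.uint8)])]))
E
```

```text
0 6.0167 [0.53077547 0.20961428 0.42953188]
wrist hook_seat [([590.0, 117.8], 0.93), ([596.4, 125.9], 0.39)]
wrist hook_tip [([594.9, 124.7], 0.87)]
wrist weighing_stand []
1 7.125 [ 0.57054358 -0.01329646  0.42984445]
wrist hook_seat []
wrist hook_tip []
wrist weighing_stand []
wrist pail []
wrist bail_mid []
2 8.1417 [ 0.54111399 -0.18127152  0.4298372 ]
wrist pail []
wrist bail_mid []
```

View pics/w.png

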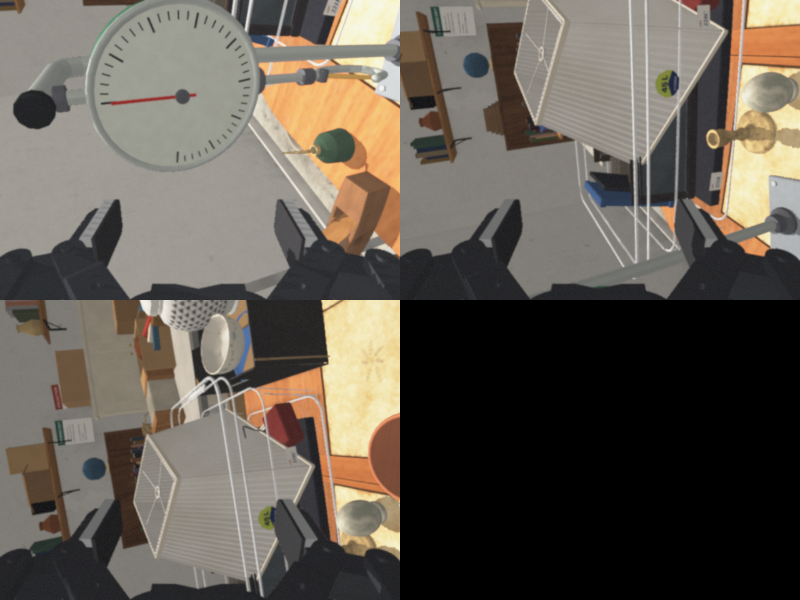

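```bash
python3 - <<'E'
from h import *
for p,yaw in(((.50,-.12,.16),-.21),((.52,-.10,.2),-.21),((.54,-.10,.2),-.21),((.54,-.1,.1),-.21),((.53,-.09,.06),-.21),((.57,-.09,.06),-.21),((.66,-.12,.165),-.21),((.66,-.12,.26),-.21),((.58,.2,.27),.28),((.63,.22,.2),.28)):
  for al in(.35,.45,.55):
    j=inverse_kinematics(np.array(p),ori(yaw,al,-1)); print(p,al,None if j is None else np.round(j,2).tolist())
E
```

```text
(0.5, -0.12, 0.16) 0.35 None
(0.5, -0.12, 0.16) 0.45 None
(0.5, -0.12, 0.16) 0.55 None
(0.52, -0.1, 0.2) 0.35 None
(0.52, -0.1, 0.2) 0.45 None
(0.52, -0.1, 0.2) 0.55 None
(0.54, -0.1, 0.2) 0.35 None
(0.54, -0.1, 0.2) 0.45 None
(0.54, -0.1, 0.2) 0.55 None
(0.54, -0.1, 0.1) 0.35 None
(0.54, -0.1, 0.1) 0.45 None
(0.54, -0.1, 0.1) 0.55 None
(0.53, -0.09, 0.06) 0.35 None
(0.53, -0.09, 0.06) 0.45 None
(0.53, -0.09, 0.06) 0.55 None
(0.57, -0.09, 0.06) 0.35 [0.33, 0.74, -0.34, 2.48, 2.93, 1.31, 0.23]
(0.57, -0.09, 0.06) 0.45 [0.41, 0.67, -0.42, 2.47, 2.88, 1.12, 0.29]
(0.57, -0.09, 0.06) 0.55 [0.42, 0.58, -0.43, 2.46, 2.82, 0.93, 0.31]
(0.66, -0.12, 0.165) 0.35 [0.36, 0.46, -0.32, 2.34, 2.9, 0.89, 0.24]
(0.66, -0.12, 0.165) 0.45 [0.36, 0.4, -0.33, 2.31, 2.85, 0.71, 0.27]
(0.66, -0.12, 0.165) 0.55 [0.35, 0.35, -0.31, 2.28, 2.77, 0.53, 0.33]
(0.66, -0.12, 0.26) 0.35 [0.41, 0.22, -0.37, 2.33, 2.83, 0.64, 0.27]
(0.66, -0.12, 0.26) 0.45 [0.4, 0.17, -0.36, 2.29, 2.75, 0.47, 0.34]
(0.66, -0.12, 0.26) 0.55 [0.36, 0.14, -0.31, 2.25, 2.59, 0.3, 0.48]
(0.58, 0.2, 0.27) 0.35 [0.31, 0.14, -0.82, 2.43, 2.73, 0.66, 0.35]
(0.58, 0.2, 0.27) 0.45 [0.4, 0.09, -0.89, 2.38, 2.64, 0.47, 0.42]
(0.58, 0.2, 0.27) 0.55 [0.49, 0.05, -0.97, 2.33, 2.47, 0.31, 0.59]
(0.63, 0.22, 0.2) 0.35 [0.38, 0.53, -0.93, 2.33, 2.73, 0.88, 0.61]
(0.63, 0.22, 0.2) 0.45 [0.45, 0.5, -1.01, 2.29, 2.59, 0.74, 0.73]
(0.63, 0.22, 0.2) 0.55 [0.54, 0.5, -1.11, 2.25, 2.38, 0.63, 0.94]
```

```bash
python3 - <<'E'
from h import *
for p in((.47,-.08,.22),(.52,-.09,.1),(.55,-.09,.06),(.57,-.09,.08),(.64,-.12,.16)):
  for al in(.8,1.0,1.15):
    j=inverse_kinematics(np.array(p),ori(-.21,al,-1)); print(p,al,None if j is None else np.round(j,2).tolist())
E
```

```text
(0.47, -0.08, 0.22) 0.8 None
(0.47, -0.08, 0.22) 1.0 [-0.71, -0.31, 0.65, 2.44, 0.72, 0.49, 2.33]
(0.47, -0.08, 0.22) 1.15 [-0.9, -0.3, 0.85, 2.34, 0.55, 0.65, 2.52]
(0.52, -0.09, 0.1) 0.8 [0.64, 0.28, -0.64, 2.48, 2.49, 0.42, 0.59]
(0.52, -0.09, 0.1) 1.0 [0.0, 0.18, 0.04, 2.39, 1.56, 0.08, 1.44]
(0.52, -0.09, 0.1) 1.15 [1.18, 0.51, -1.24, 2.26, 1.2, 0.57, 2.01]
(0.55, -0.09, 0.06) 0.8 [0.44, 0.41, -0.44, 2.42, 2.61, 0.5, 0.47]
(0.55, -0.09, 0.06) 1.0 [-0.12, 0.33, 0.17, 2.34, 2.67, 0.1, 0.3]
(0.55, -0.09, 0.06) 1.15 [1.13, 0.76, -1.25, 2.2, 1.47, 0.73, 1.86]
(0.57, -0.09, 0.08) 0.8 [0.41, 0.37, -0.42, 2.38, 2.54, 0.43, 0.53]
(0.57, -0.09, 0.08) 1.0 [0.01, 0.3, 0.03, 2.29, 1.78, 0.09, 1.21]
(0.57, -0.09, 0.08) 1.15 [1.11, 0.72, -1.25, 2.15, 1.38, 0.72, 1.93]
(0.64, -0.12, 0.16) 0.8 [0.04, 0.25, 0.05, 2.22, 2.46, 0.13, 0.57]
(0.64, -0.12, 0.16) 1.0 [1.13, 0.61, -1.24, 2.05, 1.33, 0.63, 2.01]
(0.64, -0.12, 0.16) 1.15 [1.1, 0.65, -1.24, 1.95, 1.09, 0.77, 2.24]
```

```bash
python3 - <<'E'
from h import *
import pickle
for p in((.53,-.08,.2),(.53,-.08,.17),(.53,-.085,.15),(.525,-.085,.13),(.52,-.085,.12)):
    o=ori(-.21,.75,-1); j=inverse_kinematics(np.array(p),o)
    if j is not None: print(p,np.round(j,2)); break
move_ptp(p,o); move_gripper(0.0)
P=camera_params('wrist'); save('wrist','w3.png'); pickle.dump(P,open('P3.pkl','wb'))
print(read_time_s(),read_eef_pos(),read_qpos()); dets('wrist',('pail','bail_mid'))
E
```

```text
(0.53, -0.08, 0.2) [ 1.37  0.02 -1.34  2.43  2.16  0.19  0.86]
10.275 [ 0.53001206 -0.08005195  0.20001237] [ 1.36566296  0.02452021 -1.34407305  2.42514324  2.1584495   0.18525136
  0.86341886]
wrist pail [([378.0, 141.5], 0.57)]
wrist bail_mid [([548.9, 370.3], 0.62), ([393.0, 169.4], 0.55)]
```

View pics/w3.png

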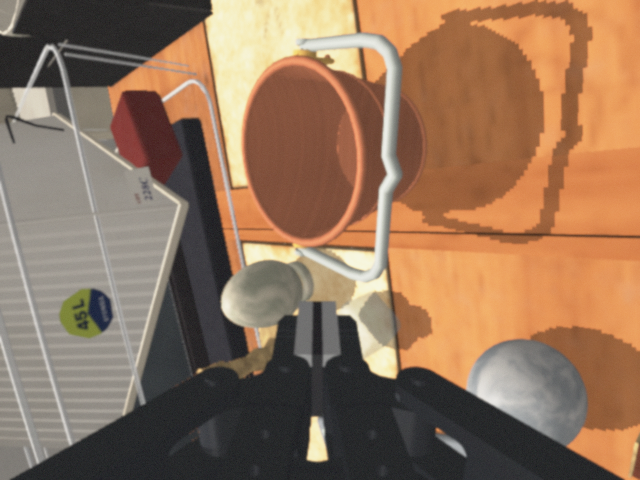

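```bash
cat > fit.py <<'E'
from h import *
import pickle
from scipy.optimize import least_squares
P=pickle.load(open('P3.pkl','rb'))
def pj(P,p):
    T=np.array(P['camera_from_world']);return cv2.projectPoints(np.array(p,float).reshape(-1,3),cv2.Rodrigues(T[:3,:3])[0],T[:3,3],np.array(P['K']),np.array(P['dist_coeffs']))[0][:,0]
Pt=camera_params('top')
t=np.linspace(0,2*np.pi,90)
def W(q,p):
    c,s=np.cos(q[2]),np.sin(q[2]);p=np.atleast_2d(p);return np.c_[q[0]+c*p[:,0]-s*p[:,1],q[1]+s*p[:,0]+c*p[:,1],p[:,2]]
def f(q):
    S,C=np.sin(q[3]),np.cos(q[3])
    rim=np.c_[.065*np.cos(t),.065*np.sin(t),0*t+.087]
    r=pj(P,W(q,rim)); bb=np.r_[r.min(0),r.max(0)]
    b=lambda rr,y:[-rr*S,y,.082+rr*C]
    m=pj(P,W(q,[b(.086,0),b(.080,.050),b(.080,-.050)]))
    mt=pj(Pt,W(q,[b(.086,0)]));rt=pj(Pt,W(q,rim)).mean(0)
    # shoulder outer bbox rows approx: line only (columns)
    def dl(a): # distance of m[1],m[2] from observed straight lines
        return 0
    return np.r_[bb-[243,57,368,247], m[0]-[391,170], m[1][0]-(378+ (272-m[1][1])*0.03), m[2][0]-393, 2*(mt[0]-[353.2,217.2]), 2*(rt-[358.4,192])]
s=least_squares(f,[.657,-.153,-.213,1.5]);print(s.x,np.round(s.fun,1))
E
python3 fit.py
```

```text
[ 0.66049773 -0.14966013 -0.22120991  1.4780156 ] [ 1.9 -1.7  0.2 -2.2  1.7  1.4  1.6 -3.1 -2.4 -0.3 -1.9 -2.6]
```

```bash
cat >> h.py <<'E'
PAIL=np.array([.6605,-.1497]);PY=-.221
def pw(x,y,z,o=PAIL,yaw=PY):
    c,s=np.cos(yaw),np.sin(yaw);return np.array([o[0]+c*x-s*y,o[1]+s*x+c*y,z])
def push(th,al,back=0,lat=.033,s=.005):
    n=np.array([np.sin(al),np.cos(al)]);d=np.array([np.cos(al),-np.sin(al)])
    b=np.array([-.08*np.sin(th),.082+.08*np.cos(th)])-(.0185+back)*n-s*d
    return pw(b[0],lat,b[1]),ori(PY,al,-1)
E
python3 - <<'E'
from h import *
move_j([.64,.28,-.64,2.48,2.49,.42,.59]); print(read_time_s(),read_eef_pos())
p,o=push(1.48,.8,.02); print(p)
move_ptp(p,o); print(read_eef_pos(),np.round(read_qpos(),2),read_ft_force())
for i,th in enumerate(np.linspace(1.48,0.0,8)):
    al=.8-.3*i/7; p,o=push(th,al)
    try: movel(p,o,speed=.05)
    except MotionError as e: print(i,th,e); break
    print(i,read_time_s(),np.round(read_qpos(),2),np.round(read_ft_force(),2))
P=camera_params('wrist'); save('wrist','w4.png')
import pickle; pickle.dump(P,open('P4.pkl','wb'))
E
```

```text
11.175 [ 0.51731704 -0.08856937  0.09663709]
[ 0.55965569 -0.09322073  0.0660173 ]
[ 0.56156287 -0.09369159  0.06701483] [ 0.6   0.44 -0.61  2.39  2.49  0.51  0.63] [-0.1869163   0.47232362 -0.33573123]
0 12.05 [ 0.58  0.41 -0.59  2.36  2.44  0.46  0.67] [0.12 0.05 0.06]
1 12.525 [ 0.61  0.39 -0.61  2.37  2.48  0.48  0.63] [ 0.11 -0.01  0.63]
2 13.0 [ 0.62  0.37 -0.63  2.38  2.52  0.51  0.6 ] [-0.56 -0.08 -0.32]
3 13.4833 [ 0.64  0.37 -0.65  2.37  2.55  0.54  0.58] [-0.2   0.23 -0.31]
4 13.9667 [ 0.65  0.38 -0.66  2.36  2.59  0.57  0.56] [-0.68  0.2  -0.25]
5 14.4583 [ 0.65  0.4  -0.66  2.34  2.62  0.61  0.54] [ 0.06 -0.55 -0.58]
6 14.95 [ 0.66  0.44 -0.66  2.32  2.66  0.66  0.53] [-1.15  0.73 -0.56]
7 15.45 [ 0.65  0.48 -0.66  2.3   2.7   0.72  0.52] [ 0.35 -0.88 -0.15]
```

View pics/w4.png

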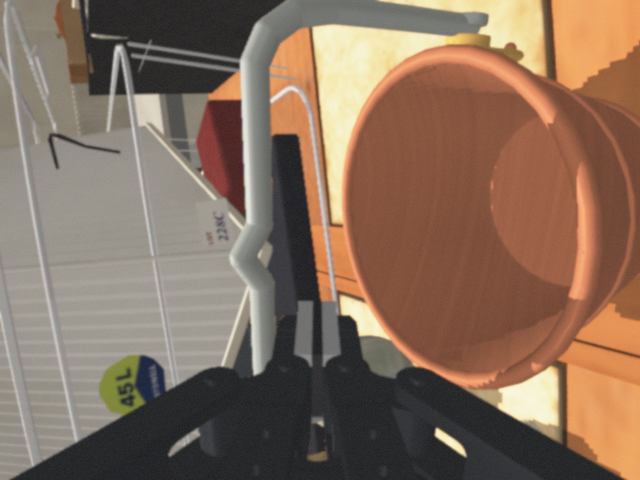

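```bash
cat > fit2.py <<'E'
from h import *
import pickle
from scipy.optimize import least_squares
exec(open('fit.py').read().split("s=least_squares")[0].split("import least_squares")[1].replace('P3','P4'))
def g(q):
    S,C=np.sin(q[3]),np.cos(q[3]);b=lambda rr,y:[-rr*S,y,.082+rr*C]
    rim=np.c_[.065*np.cos(t),.065*np.sin(t),0*t+.087]
    r=pj(P,W(q,rim)); bb=np.r_[r.min(0),r.max(0)]
    m=pj(P,W(q,[b(.086,0),b(.080,-.03),b(.08,.025)]))
    return np.r_[bb-[344,44,607,388],m[0]-[241,256],m[1][0]-257,m[2][0]-262,(np.array(q[:3])-[.6605,-.1497,-.221])*[500,500,200]]
s=least_squares(g,[.6605,-.15,-.221,0.1]);print(s.x,np.round(s.fun,1))
E
python3 fit2.py
```

```text
[ 6.60170885e-01 -1.49364564e-01 -2.23688371e-01  5.97815101e-04] [ 4.5  0.7 -0.3 -2.3  0.3  0.9 -1.8  0.7 -0.2  0.2 -0.5]
```

```bash
python3 - <<'E'
from h import *
AL=.4;LAT=.033
p=read_eef_pos(); d=np.array([np.cos(PY),np.sin(PY),0])
movel(np.array(p)-.035*d,speed=.1); move_gripper(.06,20)
o=ori(PY,AL,-1)
pre=pw(-.055,LAT,.162+.0233); movel(pre,o,speed=.12); print(read_time_s(),np.round(read_qpos(),2),read_ft_force())
movel(pw(0,LAT,.162),o,speed=.08); f0=read_ft_force(); print(f0)
move_gripper(.014,20); print(read_finger_gap(),read_ft_force())
move_gripper(0,20); print(read_finger_gap(),read_grasp_force(),read_ft_force(),read_ft_torque(),read_time_s())
P=camera_params('wrist'); save('wrist','w5.png')
import pickle; pickle.dump(P,open('P5.pkl','wb'))
E
```

```text
17.0667 [ 0.69  0.39 -0.71  2.42  2.76  0.83  0.42] [-0.06288726  0.41423996  0.81076421]
[-0.07148728  0.52904222  0.12940109]
0.014015779032308823 [-0.23878092 -0.40312944  0.17456397]
0.007182425364086855 19.45437490940094 [-1.49033712 -0.44887822 -0.02085047] [0.28808796 0.92897677 0.0174716 ] 18.6833
```

View pics/w5.png

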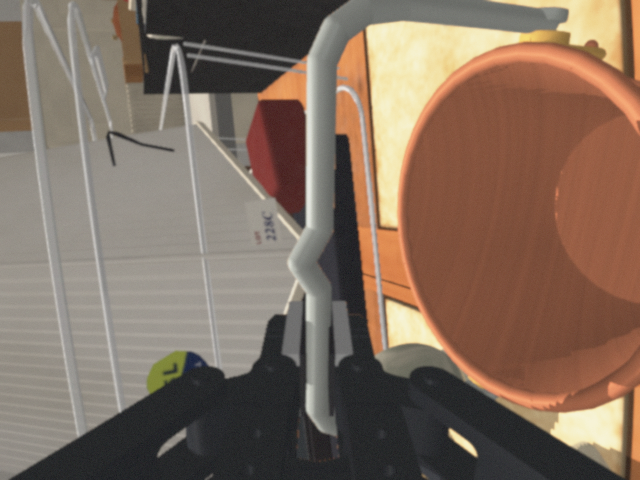

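```bash
python3 - <<'E'
from h import *
import pickle
from fit import pj
P5=pickle.load(open('P5.pkl','rb')); print('mid pred',pj(P5,pw(0,0,.168)), 'rod',pj(P5,pw(0,-.03,.162)))
W0=pickle.load(open('P.pkl','rb'))[0]
r=[ray('scene',(273,173)),ray('top',(244.3,199.4)),ray('wrist',(590,117.8),W0)]
for k in([0,1,2],[0,2],[1,2]): print('seat',k,tri([r[i] for i in k]))
r=[ray('scene',(269.4,167.6)),ray('top',(242.6,202.5)),ray('wrist',(594.9,124.7),W0)]
for k in([0,1,2],[0,2],[1,2]): print('tip',k,tri([r[i] for i in k]))
im=cv2.imread('pics/w0.png')[60:180,400:640]; cv2.imwrite('pics/c2.png',cv2.resize(im,(800,400),interpolation=cv2.INTER_CUBIC))
# model projection for guess
for s in ((.625,.189),(.63,.183)):
  for yaw in(.22,.28):
    print(s,yaw,[np.round(pj(W0,pw(x,0,z,np.array(s),yaw))[0]).tolist() for x,z in((0,.223),(-.022,.244),(0,.30),(0,.346),(.11,.346),(.11,.25))])
E
```

```text
[ 0.66049773 -0.14966013 -0.22120991  1.4780156 ] [ 1.9 -1.7  0.2 -2.2  1.7  1.4  1.6 -3.1 -2.4 -0.3 -1.9 -2.6]
mid pred [[299.0802085  260.59370152]] rod [[317.37860331 159.19642995]]
seat [0, 1, 2] [0.626676   0.18898188 0.2144063 ]
seat [0, 2] [0.64923835 0.20416312 0.18896086]
seat [1, 2] [0.62186396 0.18605464 0.23153593]
tip [0, 1, 2] [0.61373377 0.18826274 0.23488398]
tip [0, 2] [0.61137905 0.18438644 0.23849476]
tip [1, 2] [0.61348031 0.18830635 0.23534274]
(0.625, 0.189) 0.22 [[594.0, 121.0], [600.0, 134.0], [491.0, 129.0], [418.0, 135.0], [338.0, 91.0], [451.0, 86.0]]
(0.625, 0.189) 0.28 [[594.0, 121.0], [600.0, 131.0], [491.0, 129.0], [418.0, 135.0], [338.0, 101.0], [450.0, 94.0]]
(0.63, 0.183) 0.22 [[592.0, 108.0], [598.0, 119.0], [490.0, 114.0], [416.0, 120.0], [337.0, 80.0], [450.0, 76.0]]
(0.63, 0.183) 0.28 [[592.0, 108.0], [599.0, 117.0], [490.0, 114.0], [416.0, 120.0], [336.0, 90.0], [449.0, 84.0]]
```

View pics/c2.png

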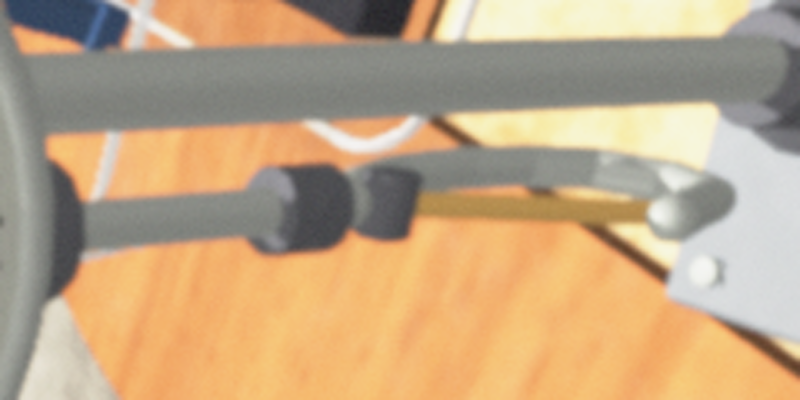

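```bash
cat >> h.py <<'E'
SEAT=np.array([.627,.186]);SY=.28
def hk(x,z,lat=.033,dz=.0075,o=None,yaw=None):  # TCP that puts the bail's middle at hook-frame x, world z
    return pw(x,lat,z-dz,SEAT if o is None else o,SY if yaw is None else yaw)
E
python3 - <<'E'
from h import *
import pickle
move_gripper(0,80); o=ori(PY,.4,-1)
p=np.array(read_eef_pos()); movel(p+[0,0,.02],o,speed=.04); print(read_finger_gap(),read_ft_force(),read_ft_torque())
movel(p+[0,0,.10],o,speed=.08); print(read_time_s(),np.round(read_qpos(),2),read_ft_force())
mid=np.array([.60,.03,.262])
for q,yaw in((mid,.03),(hk(-.065,.265),SY)):
    print(q,inverse_kinematics(q,ori(yaw,.4,-1)))
    movel(q,ori(yaw,.4,-1),speed=.1); print(read_time_s(),np.round(read_qpos(),2))
pause(.5); P=camera_params('wrist'); save('wrist','w6.png'); pickle.dump(P,open('P6.pkl','wb'))
dets('wrist',('hook_seat','hook_tip','bail_mid')); print(read_ft_force(),read_eef_pos())
E
```

```text
0.005186530322126691 [ 0.13541755 -0.39549417 -4.41173412] [0.51149186 1.69339151 0.01926875]
20.75 [ 0.71  0.25 -0.71  2.28  2.67  0.58  0.48] [-0.50679115  0.16760559 -4.39963653]
[0.6   0.03  0.262] [ 0.69106798  0.10963561 -0.88570788  2.43786238  2.80090165  0.57151356
  0.30561903]
22.525 [ 0.68  0.11 -0.87  2.44  2.8   0.57  0.3 ]
[0.55541166 0.19975171 0.2575    ] [ 0.49934937  0.12657095 -1.03171255  2.45576211  2.66259023  0.61966618
  0.40460589]
24.4333 [ 0.49  0.12 -1.02  2.46  2.66  0.62  0.4 ]
wrist hook_seat [([329.6, 202.1], 0.83)]
wrist hook_tip [([303.5, 219.1], 0.81)]
wrist bail_mid [([300.0, 263.8], 0.69)]
[-0.14082144  0.36422329 -4.24115279] [0.55539576 0.19978147 0.25748933]
```

View pics/w6.png

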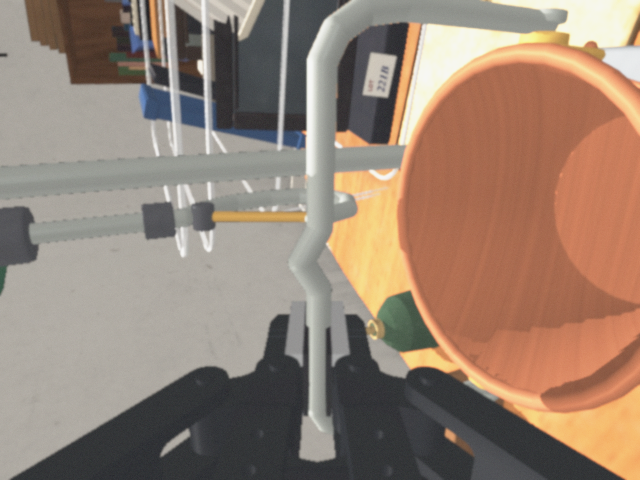

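```bash
cat > fit3.py <<'E'
from h import *
import pickle
from fit import pj
from scipy.optimize import least_squares
P6=pickle.load(open('P6.pkl','rb'));W0=pickle.load(open('P.pkl','rb'))[0]
Ps=camera_params('scene');Pt=camera_params('top')
def g(q):
    S=lambda x,z:pw(x,0,z,q[:2],q[2]); r=[]
    for z in(.30,.335):
        u=pj(P6,S(0,z))[0]; r.append(u[1]-(233-.1*(u[0]-40)))
        u=pj(W0,S(0,z))[0]; r.append(u[1]-(124.5-.078*(u[0]-454)))
    for z in(.25,.33):
        u=pj(P6,S(.11,z))[0]; r.append(u[1]-(181-.061*u[0]))
        u=pj(W0,S(.11,z))[0]; r.append(u[1]-(85.5-.023*(u[0]-520)))
    r+=list(.5*(pj(W0,S(-.022,.244))[0]-[601.6,123]))
    r+=list(.5*(pj(P6,S(-.022,.244))[0]-[303.5,219.1]))
    r+=[.5*(pj(P6,S(0,.282))[0][0]-203)]
    for P,a,b in((Ps,(273,173),(269.4,167.6)),(Pt,(244.3,199.4),(242.6,202.5))):
        r+=list(.7*(pj(P,S(0,.223))[0]-a))+list(.7*(pj(P,S(-.022,.244))[0]-b))
    return np.array(r)
s=least_squares(g,[.627,.186,.28],loss='soft_l1');print(s.x,np.round(g(s.x),1))
print('seat w6',pj(P6,pw(0,0,.223,s.x[:2],s.x[2])), 'mid held', pj(P6,hk(-.065,.265)+[0,0,0]),pj(P6,pw(-.065,0,.265,SEAT,SY)))
J=s.jac;print(np.sqrt(np.diag(np.linalg.inv(J.T@J))))
E
python3 fit3.py
```

```text
[ 0.66049773 -0.14966013 -0.22120991  1.4780156 ] [ 1.9 -1.7  0.2 -2.2  1.7  1.4  1.6 -3.1 -2.4 -0.3 -1.9 -2.6]
[0.62670075 0.18577951 0.25688134] [-1.   0.4 -0.5  0.5 -0.6 -1.   0.5  1.5 -0.5  1.2  1.9  0.5  0.2  0.2
 -2.7  0.  -0.1  0.6 -1.   2.4  1.4]
seat w6 [[331.80520908 202.27364074]] mid held [[317.81181667 351.89812913]] [[294.78975437 262.51201353]]
[0.00114415 0.00070816 0.00497051]
```

```bash
sed -i 's/^SEAT=.*/SEAT=np.array([.6267,.1858]);SY=.257/' h.py
cat >> h.py <<'E'
def ft(n=8):
    r=[]
    for _ in range(n): r.append(read_ft_force()); pause(.02)
    return np.round(np.mean(r,0),2)
E
python3 - <<'E'
from h import *
import pickle
o=ori(SY,.4,-1)
movel(hk(-.055,.256),o,speed=.06); print(read_time_s(),ft())
for x in(-.03,-.018,-.010,-.004):
    movel(hk(x,.256),o,speed=.04); print('x',x,ft(4))
for z in(.248,.240,.232,.226):
    movel(hk(-.002,z),o,speed=.03); print('z',z,ft(4))
print(read_time_s(),np.round(read_qpos(),2)); P=camera_params('wrist'); save('wrist','w7.png'); pickle.dump(P,open('P7.pkl','wb'))
E
```

```text
25.5167 [-0.25  0.34 -4.1 ]
x -0.03 [-0.22 -0.33 -4.39]
x -0.018 [ 0.17  0.42 -4.39]
x -0.01 [-0.72 -0.21 -3.53]
x -0.004 [-0.89 -0.17 -3.68]
z 0.248 [-0.41 -0.34 -4.3 ]
z 0.24 [-0.51 -0.25 -4.14]
z 0.232 [-0.2   0.36 -3.6 ]
z 0.226 [ 0.13  0.56 -3.16]
29.6667 [ 0.36  0.4  -0.93  2.34  2.61  0.77  0.6 ]
```

View pics/w7.png

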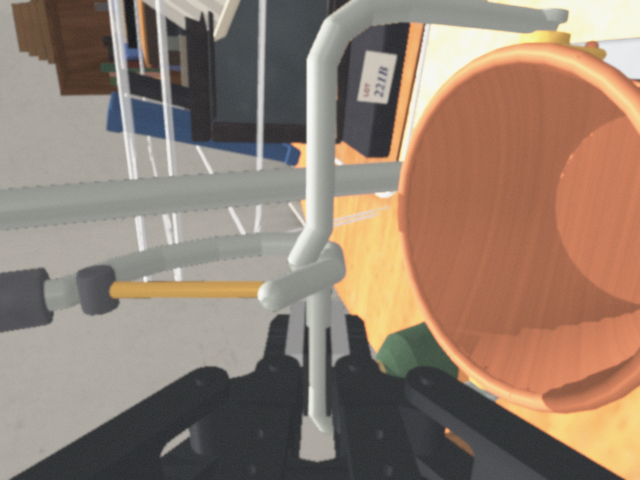

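The bar sits in the bowl: notch at (300,260), tip at (268,295), and the brass gate shut from (110,290) to (262,290). Next I lower slowly until the scale carries the weight.

```bash
python3 - <<'E'
from h import *
o=ori(SY,.4,-1)
z=.226
while z>.203:
    z-=.002; movel(hk(-.001,z),o,speed=.015); f=ft(10); print(round(z,4),f)
    if f[2]>-.15: break
print(read_time_s(),read_ft_torque())
E
```

```text
0.224 [ 0.35  0.78 -2.86]
0.222 [ 0.38  0.67 -2.29]
0.22 [ 0.59  0.85 -2.14]
0.218 [ 0.95  1.61 -1.42]
0.216 [ 0.91  1.34 -0.71]
0.214 [ 0.68  1.67 -0.55]
0.212 [0.92 1.44 0.14]
32.8833 [-0.11575965  0.91019969  0.28472193]
```

```bash
python3 - <<'E'
from h import *
o=ori(SY,.4,-1); p=hk(-.001,.212)
for d in((.0005,.001),(.001,.002)):
    movel(p+[*d,0],o,speed=.01); f=ft(10); print(d,f)
    if np.hypot(f[0],f[1])<.6: break
p=np.array(read_eef_pos())
move_gripper(.010,20); print(ft(4)); move_gripper(.014); pause(.3); move_gripper(.035); pause(.5)
print(ft(6),read_finger_gap(),read_time_s())
z=Rn.from_quat(read_tcp_rot()).as_matrix()[:,2]
movel(p-.035*z,o,speed=.05); print(ft(4),read_time_s(),np.round(read_qpos(),2)); pause(1)
save('wrist','w8.png'); save('scene','s8.png')
a=cv2.imread('pics/w8.png');b=cv2.imread('pics/s8.png')[60:300,200:440]
cv2.imwrite('pics/c8.png',np.hstack([cv2.resize(a,(400,300)),cv2.resize(b,(300,300),interpolation=cv2.INTER_CUBIC)]))
E
```

```text
(0.0005, 0.001) [0.37 0.45 0.05]
[ 0.16  0.35 -0.22]
[-0.27  0.34 -0.02] 0.03479471839503224 35.05
[0.37 0.19 0.25] 35.9667 [ 0.39  0.36 -0.96  2.4   2.61  0.79  0.56]
```

View pics/c8.png

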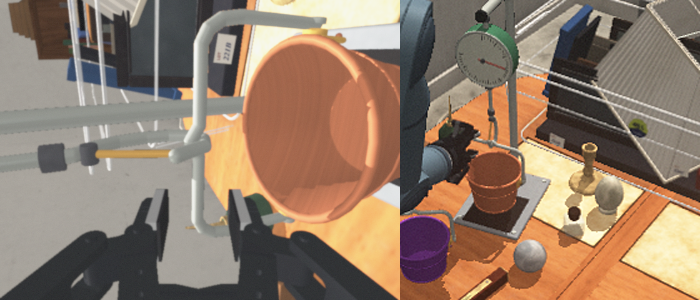

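```bash
python3 - <<'E'
from h import *
R=Rn.from_quat(read_tcp_rot()).as_matrix(); p=np.array(read_eef_pos())
for d in(-.04*R[:,2]+[0,0,.02],-.025*R[:,2]+[0,0,.02],-.015*R[:,2]):
    try: movel(p+d,speed=.06); break
    except MotionError as e: print(e)
print(read_eef_pos()-p); pause(4)
a=read_camera('wrist'); pause(.4); b=read_camera('wrist'); pause(.27); c=read_camera('wrist')
print([float(np.abs(x.astype(int)-y).max()) for x,y in((a,b),(b,c))],[float((np.abs(x.astype(int)-y)>40).sum()) for x,y in((a,b),(b,c))],read_time_s(),ft(4))
E
```

```text
[-0.03555993 -0.00940781  0.03550637]
[16.0, 18.0] [0.0, 0.0] 42.8833 [-0.05  0.21 -0.02]
```

Nothing moved between the last three frames, the hand is clear, and the wrist force is about zero.

```bash
python3 -c "
from bench import *
print(sign_off())"
```

```text
the job is handed in; nothing more can be done
None
```

The copper pail hangs free and still by the middle of its bail in the scale's hook with the gate shut, the scale loaded gently to roughly 15 mm of its 40 mm travel (estimated from weight and spring rate), and the job is handed in at about 43 s.

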